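# Reset the desk alarm console and snap its cap on

## Task

Finish the alarm test at the reception desk: on the white console press the three keys one at a time, each fully down and let up again, in the order small, middle, large. Then take the loose black cap and press it straight down onto the console's stud until it clicks and sits fully home, and keep pressing firmly: the program finishes while your gripper is still holding the cap pushed down on its seat. Leave the tumbler, the mouse and the card stand where they are.

Things in the scene. Friction and masses are not known exactly. Their poses are not given: they have to be found in the camera images.
- stud_seat (a point): Centre of the stud's seat, 45 mm above the desk: the upper face of a steel collar 39 mm across and 15 mm high on the console's top. From it the steel stud, 24 mm across with a coned top, rises 20 mm; four small sprung balls stick out of its sides 8 mm above the seat. z is up, x and y are the console's.
- stud_top (a point): Centre of the stud's top end, 20 mm above the seat. A cap lowered here meets the sprung balls when its rim is about 10 mm above the seat; the force grows to about 10 to 20 N with the rim about 8 mm up, then drops below zero at 6 mm (the click) and the rim comes down on the seat, where the push rises again.
- cap_center (a point): Centre of the loose snap cap: ribbed black plastic, 42 mm across, 40 mm high, 30 to 60 g, closed flat top, open below, starting upright on the desk, mouth down. The point is on its axis, 20 mm above its rim; z is the axis, up. Home, it is 20 mm above the seat, with about 1 mm of up-down play. Press it home gripped by its sides in the upper half (40 N grip holds) or push on its top.
- console: Fixed flat white desk unit, 170 mm (its x) by 200 mm (its y), 30 mm high; place and yaw vary. Origin at the centre of its underside, x towards its far edge, y to its left. The row of keys is 45 mm to the near side (-x) of its centre; the stud is at x 35, y 35 mm.
- key_small_top (a point): Centre of the top face of the small key: a round black push key 16 mm across in a round grey housing 32 mm across, one of three in a row 55 mm apart along the console's near edge; their order in the row varies. The top lies 48 mm above the desk when up, 6 mm above its housing, which is 12 mm high; press straight down.
- key_small (a joint): Travel of the small key in m: 0 up, 0.006 fully down; a spring pushes it up again (1.5 N at the start of the travel, 5 N fully down).
- key_middle_top (a point): Centre of the top face of the middle key: a round black push key 25 mm across in a round grey housing 41 mm across, one of three in a row 55 mm apart along the console's near edge; their order in the row varies. The top lies 48 mm above the desk when up, 6 mm above its housing, which is 12 mm high; press straight down.
- key_middle (a joint): Travel of the middle key in m: 0 up, 0.006 fully down; a spring pushes it up again (1.5 N at the start of the travel, 5 N fully down).
- key_large_top (a point): Centre of the top face of the large key: a round black push key 36 mm across in a round grey housing 52 mm across, one of three in a row 55 mm apart along the console's near edge; their order in the row varies. The top lies 48 mm above the desk when up, 6 mm above its housing, which is 12 mm high; press straight down.
- key_large (a joint): Travel of the large key in m: 0 up, 0.006 fully down; a spring pushes it up again (1.5 N at the start of the travel, 5 N fully down).
- tumbler: Bystander: upright drinks tumbler, 86 mm across, 153 mm high, on the desk; origin at the centre of its underside.
- mouse: Bystander: computer mouse, 105 by 60 by 34 mm, on the desk; origin at the centre of its underside.
- card_stand: Bystander: card stand with a pack of cards, 50 by 100 by 62 mm, on the desk; origin at the centre of its underside.
Things that resemble listed ones, but are neither listed nor needed, are in the scene too. What is shaped like the part that bears cap_center but orange is not meant.

How it is judged:
On the way, in this order (a step that is already met when the one before it is completed fails the run):
1. the small key is pressed fully down while the other two are up (value of joint key_small above 0.0045 m and value of joint each of key_middle, key_large below 0.002 m), for 0.05 s.
2. the middle key is pressed fully down while the other two are up (value of joint key_middle above 0.0045 m and value of joint each of key_small, key_large below 0.002 m), for 0.05 s.
3. the large key is pressed fully down while the other two are up (value of joint key_large above 0.0045 m and value of joint each of key_small, key_middle below 0.002 m), for 0.05 s.
4. all keys are up and the cap is snapped onto the stud, its rim on the seat (z of cap_center in the frame of stud_seat between 0.015 and 0.0225 m and horizontal distance between cap_center and stud_seat below 0.004 m and angle between cap_center's own z axis and vertical below 0.07 rad and value of joint each of key_small, key_middle, key_large below 0.002 m), for 0.2 s.
At the end, for the whole second after the job is handed in: The cap is snapped on: upright (within 4 degrees), centred on the stud (within 4 mm), rim down on the seat (within 2.5 mm), and the fingers still press it down so that it bears on the console with more than 4 N; all three keys are up again (all of step 4 and contact force between cap and console above 4 N and contact force between the fingers and cap above 3 N); the arm keeps its last pose, push and grip.
It fails at once if two keys pressed down together (value of joint each of key_small, key_middle above 0.003 m or value of joint each of key_small, key_large above 0.003 m or value of joint each of key_middle, key_large above 0.003 m).
It fails at once if the tumbler is shoved (over 30 mm) or tipped (distance of tumbler from where it was at the start of the episode above 0.03 m or angle between tumbler's own z axis and vertical above 0.4 rad).
It fails at once if the mouse is shoved (over 30 mm) or tipped (distance of mouse from where it was at the start of the episode above 0.03 m or angle between mouse's own z axis and vertical above 0.4 rad).
It fails at once if the card_stand is shoved (over 30 mm) or tipped (distance of card_stand from where it was at the start of the episode above 0.03 m or angle between card_stand's own z axis and vertical above 0.4 rad).
It also fails if it takes over 70 s, if anything falls off the work surface, if the arm or the gripper's body presses on something with over 40 N, if the wrist force passes 120 N, or if a joint passes its speed limit or range.

## Robot

A 6-joint arm with a two-finger parallel gripper is mounted at the origin on the work surface. World frame = base frame: x ahead of the robot, y to its left, z up, the work surface at z = 0. Lengths are in m, angles in rad, forces in N, time in s.
With the tool pointing down it reaches from about 0.375 to 0.925 m from the base axis. Payload 5.7 kg.
Tool frame: the origin (TCP) lies midway between the tips of the shut fingers; the grasp point (between the pads) lies 19 mm behind it; z points along the fingers, x is the direction in which the jaws open and shut, and the axes are right-handed (so a half turn about z gives the same grasp; the last joint's range is limited). The gripper opens to 88 mm and grips with 3 to 60 N. Pads are 20 mm wide; open, the fingers measure 115 mm over their backs; the gripper's body (75 mm by 178 mm) begins 61 mm behind the grasp point.
Start: joints at [-1.218, 0.359, 1.51, -0, 1.272, -0.115], TCP at [0.271, -0.536, 0.223] pointing down, gripper open.
Joint ranges: [-2.97, 2.97], [-1.01, 2.36], [0.21, 2.38], [-0.96, 4.11], [0.2, 2.71], [-2.98, 2.98]. Speed limits (rad/s): [2.39, 2.39, 3.14, 3.14, 3.14, 3.14].

## Interface

Orientations are given as a unit quaternion [w, x, y, z].
In Python, from cell import get_obs, snapshot, job_done gives the robot as it stands.
- The arm moves only by the tool apply_moves, never from a script. Its argument "deltas" is text: rows parted by semicolons, each of 6 numbers parted by spaces: the shift along the world's x, y, z normalised to -1 to 1, where 1 is 0.02 m, then the turn, a rotation vector about the world's x, y, z normalised to -1 to 1, where 1 is 5 degrees. A call has 1 to 20 rows; each row shifts and turns the commanded pose from where the row before left it; what a row does not reach is not made up. A row lasts 1/12 s, in which the tool goes at most 41.7 mm and 7.16 degrees, less where a joint would pass 70% of its speed; a pose out of reach is approached as far as the arm can. A call with a number of a shift or a turn outside -1 to 1 is refused whole. A call with a gripper value outside its range is refused whole. "fingers" is the opening, from 0 (shut) to 1 (fully open), set as the call begins (left out, the last holds). The fingers move at their own pace and stop on an object; the grip force is fixed at half the most. Time passes only in rows, so rows that do not move let the fingers close. It gives the time, the measured TCP pose, the force and the opening at its end, in the units of the state.
- get_obs(): the state, without advancing time (a new reading comes with each control period).
- snapshot(name): name is "side" or "top" or "wrist"; returns a dict with "frame" (384x512x3 uint8, red, green, blue), "intrinsics" (3x3 intrinsics, pixels), "R" (3x3) and "t" (3): a world point X has camera coordinates R X + t; the wrist camera has in their place "hand_eye" (4x4, takes a point from camera to tool coordinates, whose origin is the TCP and whose axes are the tool frame's). Camera axes: x right, y down, z forward; pixel columns grow to the right and rows downward; lengths in m; the calibration is good to about 2 mm. The wrist camera is an equidistant fisheye: a pixel r from the principal point sees the ray r / f radians off the axis. A picture is of the moment at which its call begins: read the wrist's pose just before it. There is no depth.
- job_done(): hands the job in, once; it reports no verdict.
The state is a dict: "time": time; "q": joint angles; "joint_velocities": joint speeds; "joint_efforts": joint torques, N m; "tool_pos": TCP position; "tcp_rot": TCP orientation; "contact_force": force on the tool from outside, world axes, zero at the start; "torque": the same for the moment, N m; "gripper_width": finger opening in m.
Only numpy, scipy, OpenCV 4.12 (cv2) and the standard library are available. Lean on these libraries where they do the work, as an engineer would, in place of code of your own. Each camera call takes 0.05 s, during which the arm holds its last target.

## Working session

There is one attempt and no reset: what is moved stays moved. The work goes in short steps, Python scripts to look and compute and a tool call to move; the robot and the scene stay as the last step left them, time stands still between calls to the robot, and variables do not carry over. Pictures are saved under pics/ and viewed, and the job is handed in when it is done.

Besides the shell and the picture viewer there is one more tool, called after "Request:" as name(argument=value, ...) on one line, values as JSON. apply_moves: Moves the arm, as the interface text tells. Its arguments: {"type":"object","properties":{"deltas":{"type":"string"},"fingers":{"type":"number"}},"required":["deltas"]}

```bash
mkdir -p pics; ls; python3 - <<'E'
from cell import get_obs,snapshot
import cv2,json,numpy as np
o=get_obs();print(o)
import pickle
for n in ("side","top","wrist"):
    s=snapshot(n);pickle.dump(s,open(n+"0.pkl","wb"))
    cv2.imwrite(f"pics/{n}0.png",s["frame"][:,:,::-1])
    print(n,{k:np.round(v,4).tolist() for k,v in s.items() if k!="frame"})
E
```

```text
pics
{'time': 0.0, 'q': array([-1.21810530e+00,  3.59512933e-01,  1.51142775e+00, -8.53403811e-06,
        1.27248597e+00, -1.15105922e-01]), 'joint_velocities': array([-0.00046509,  0.00020091,  0.00055749, -0.0002668 , -0.00030983,
        0.00136355]), 'joint_efforts': array([ 3.38025260e-03, -5.15368438e+01, -2.70725030e+01,  6.78884983e-02,
        3.49541078e-02, -1.58804773e-04]), 'tool_pos': array([ 0.27030082, -0.53489552,  0.22180665]), 'tcp_rot': array([-5.63793671e-04,  8.51739996e-01, -5.23963871e-01, -7.23210708e-04]), 'contact_force': array([-0.10581556,  0.01732089,  0.05621554]), 'torque': array([ 0.01651976, -0.0434593 ,  0.02172209]), 'gripper_width': 0.08772612180587566}
side {'intrinsics': [[399.3421, 0.0, 252.1729], [0.0, 399.3421, 192.5197], [0.0, 0.0, 1.0]], 'R': [[0.9933, -0.1133, 0.0231], [-0.0399, -0.523, -0.8514], [0.1085, 0.8448, -0.524]], 't': [-0.5916, 0.1603, 0.7762]}
top {'intrinsics': [[423.1858, 0.0, 257.8471], [0.0, 423.1858, 190.2397], [0.0, 0.0, 1.0]], 'R': [[0.0123, -0.9999, 0.0083], [-0.9886, -0.0134, -0.1497], [0.1498, -0.0064, -0.9887]], 't': [0.1178, 0.6294, 0.9244]}
wrist {'intrinsics': [[297.3186, 0.0, 250.454], [0.0, 297.3186, 191.1407], [0.0, 0.0, 1.0]], 'hand_eye': [[1.0, 0.0002, -0.0001, -0.0014], [-0.0002, 0.9609, 0.277, -0.0763], [0.0001, -0.277, 0.9609, -0.163], [0.0, 0.0, 0.0, 1.0]]}
```

View pics/top0.png

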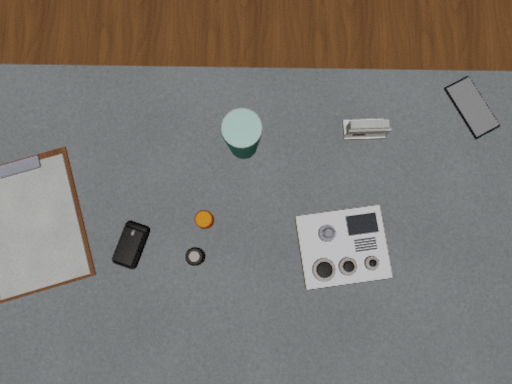

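View pics/side0.png

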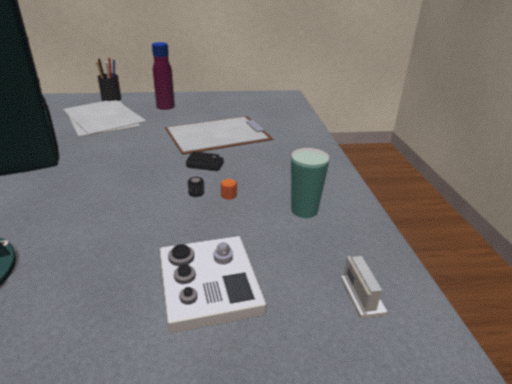

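View pics/wrist0.png

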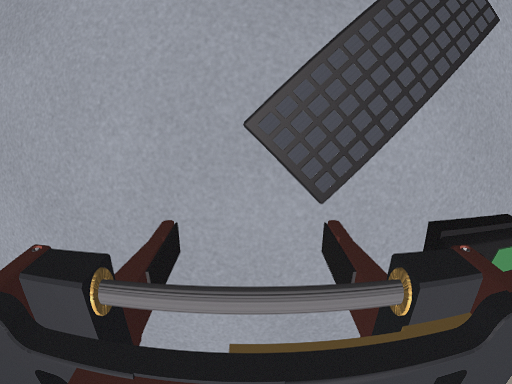

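The top view shows the console centred near (343,247). Its keys are large (324,269), middle (348,266) and small (372,263), and the stud is at (327,233). The black cap is at (195,257), the orange one at (204,219), the mouse at (131,245), the tumbler at (242,130) and the card stand at (367,128). In the side view the keys run large (181,254), middle (184,272), small (188,294), with the stud at (223,252) and the cap at (196,186). Next I'll measure these from both views.

```bash
cat > h.py <<'E'
import numpy as np,cv2,pickle
from scipy.spatial.transform import Rotation as Rn
def ray(s,uv,pose=None):
    K=s["intrinsics"];x=(uv[0]-K[0,2])/K[0,0];y=(uv[1]-K[1,2])/K[1,1]
    if "R" in s:
        R=np.array(s["R"]);return -R.T@s["t"], R.T@np.array([x,y,1.])
    th=np.hypot(x,y);d=np.array([x/th*np.sin(th),y/th*np.sin(th),np.cos(th)]) if th>1e-9 else np.array([0,0,1.])
    H=np.array(s["hand_eye"]);q=pose["tcp_rot"];W=Rn.from_quat([q[1],q[2],q[3],q[0]]).as_matrix()
    return W@H[:3,3]+pose["tool_pos"], W@H[:3,:3]@d
def onplane(s,uv,z,pose=None):
    o,d=ray(s,uv,pose);return o+d*(z-o[2])/d[2]
def proj(s,X,pose=None):
    K=np.array(s["intrinsics"])
    if "R" in s:
        p=s["R"]@np.array(X)+s["t"];return np.array([K[0,0]*p[0]/p[2]+K[0,2],K[1,1]*p[1]/p[2]+K[1,2]])
    H=np.array(s["hand_eye"]);q=pose["tcp_rot"];W=Rn.from_quat([q[1],q[2],q[3],q[0]]).as_matrix()
    p=W.T@(np.array(X)-pose["tool_pos"]);p=H[:3,:3].T@(p-H[:3,3])
    th=np.arctan2(np.hypot(p[0],p[1]),p[2]);u=p[:2]/np.hypot(p[0],p[1])*th*K[0,0]
    return u+K[:2,2]
E
python3 - <<'E'
from h import *
for n in("top","side"):
    s=pickle.load(open(n+"0.pkl","rb"));f=s["frame"]
    hsv=cv2.cvtColor(f,cv2.COLOR_RGB2HSV)
    w=((hsv[...,2]>165)&(hsv[...,1]<40)).astype(np.uint8)
    w=cv2.morphologyEx(w,cv2.MORPH_CLOSE,np.ones((3,3)))
    for c in cv2.findContours(w,cv2.RETR_EXTERNAL,cv2.CHAIN_APPROX_NONE)[0]:
        if cv2.contourArea(c)>800:
            r=cv2.minAreaRect(c);print(n,"white",r)
            if n=="top":
                B=cv2.boxPoints(r);P=np.array([onplane(s,b,.03) for b in B]);print(P.round(4),P.mean(0).round(4),np.linalg.norm(np.diff(P,axis=0),axis=1))
    k=(f.max(2)<45).astype(np.uint8)
    for c in cv2.findContours(k,cv2.RETR_EXTERNAL,cv2.CHAIN_APPROX_NONE)[0]:
        a=cv2.contourArea(c)
        if 20<a<1500:
            (x,y),_,_=r=cv2.minAreaRect(c);print(n,"dark",np.round(r[0],1),np.round(r[1],1),a,"z48",onplane(s,(x,y),.048).round(4)[:2],"z40",onplane(s,(x,y),.04).round(4)[:2])
s=pickle.load(open("top0.pkl","rb"))
a=cv2.resize(s["frame"][190:300,280:410],None,fx=6,fy=5.4,interpolation=2)[:,:,::-1]
cv2.imwrite("pics/topz.png",a)
cv2.imwrite("pics/topc.png",cv2.resize(s["frame"][190:290,100:230],None,fx=6,fy=6,interpolation=2)[:,:,::-1])
E
```

```text
top white ((343.51849365234375, 246.63119506835938), (74.25304412841797, 87.2375717163086), 81.98291015625)
[[ 0.5714  0.0387  0.03  ]
 [ 0.6024 -0.1627  0.03  ]
 [ 0.4346 -0.181   0.03  ]
 [ 0.4053  0.0155  0.03  ]] [ 0.5034 -0.0724  0.03  ] [0.20382849 0.16883101 0.19864331]
top white ((30.618263244628906, 226.23788452148438), (126.22022247314453, 92.37184143066406), 76.80938720703125)
[[0.6566 0.7954 0.03  ]
 [0.7099 0.5904 0.03  ]
 [0.4268 0.5024 0.03  ]
 [0.3782 0.6997 0.03  ]] [0.5429 0.647  0.03  ] [0.21185677 0.29642885 0.20318746]
top white ((241.5, 128.0), (38.0, 39.0), 90.0)
[[0.8267 0.2144 0.03  ]
 [0.8282 0.1207 0.03  ]
 [0.7343 0.1196 0.03  ]
 [0.7329 0.2121 0.03  ]] [0.7805 0.1667 0.03  ] [0.09376022 0.09391555 0.0924658 ]
top dark [199.1 254.6] [16.8  9.7] 21.5 z48 [0.4803 0.2556] z40 [0.4803 0.2567]
top dark [131.1 244.3] [24.9 45. ] 347.5 z48 [0.5012 0.4088] z40 [0.5014 0.4111]
top dark [460.4 113.3] [59.1  2.8] 24.5 z48 [ 0.8185 -0.3512] z40 [ 0.8213 -0.3552]
side white ((209.53955078125, 276.7099609375), (76.11022186279297, 99.26801300048828), 79.33021545410156)
side white ((217.12777709960938, 132.93711853027344), (24.950904846191406, 94.0387954711914), 82.23483276367188)
side white ((104.21907043457031, 115.84178924560547), (29.003746032714844, 75.53058624267578), 80.72740173339844)
side dark [  8.6 270.7] [ 5.5 31.7] 75.0 z48 [ 0.145  -0.0529] z40 [ 0.1392 -0.0437]
side dark [180.5 251.5] [11. 15.] 129.5 z48 [ 0.4509 -0.0258] z40 [ 0.45   -0.0161]
side dark [  4.5 249.5] [ 9. 13.] 56.5 z48 [0.1139 0.0093] z40 [0.1077 0.0195]
side dark [195.5 187.5] [13. 15.] 141.0 z48 [0.4783 0.2156] z40 [0.4778 0.229 ]
side dark [204.6 160.9] [34.6 15. ] 399.5 z48 [0.5023 0.3579] z40 [0.5022 0.3736]
side dark [109.1  86.7] [27.1 17.8] 352.5 z48 [0.117  1.0599] z40 [0.1108 1.0866]
```

View pics/topz.png

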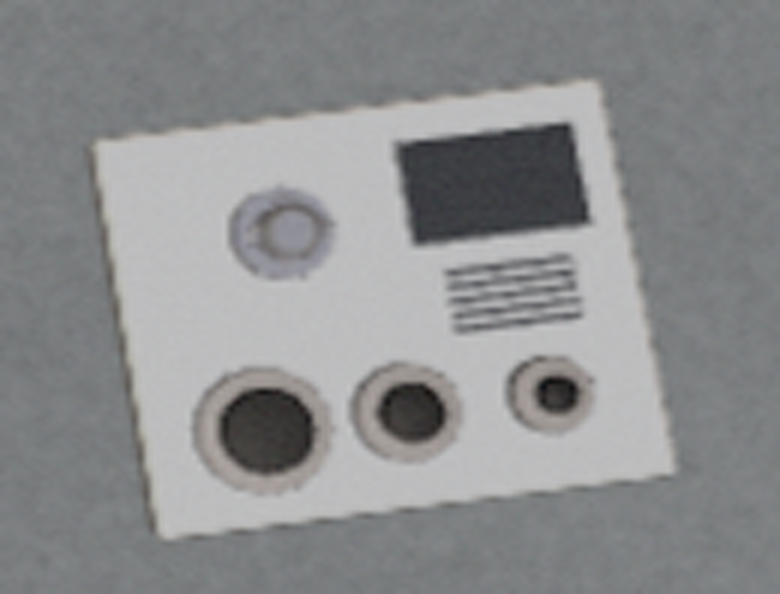

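View pics/topc.png

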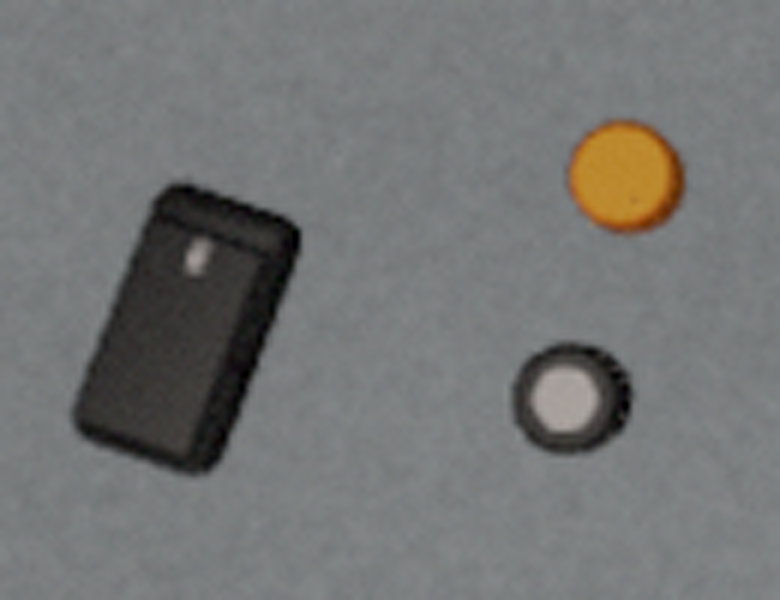

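The zoomed views confirm the key order. The dark key tops are large (268,430), middle (412,410) and small (557,393) in the crop, and the stud is upright. The cap has a pale disc on top at crop (565,398). Now the sub-pixel centres.

```bash
python3 - <<'E'
from h import *
s=pickle.load(open("top0.pkl","rb"));f=s["frame"];g=cv2.cvtColor(f,cv2.COLOR_RGB2GRAY)
def cent(m,near):
    n,l,st,c=cv2.connectedComponentsWithStats(m.astype(np.uint8))
    i=1+np.argmin(np.linalg.norm(c[1:]-near,axis=1)-0*st[1:,4]);return c[i],st[i]
for nm,p in dict(large=(324.3,269.3),middle=(348.5,266),small=(372.5,262.8)).items():
    c,st=cent(g<100,np.array(p));X=onplane(s,c,.048);print(nm,c.round(2),st,X.round(4))
w=cent((g>120)&(g<256),np.array((194.2,256.3)));print("capdisc",w,onplane(s,w[0],.04).round(4))
w=cent(g<78,np.array((195,256.5)));print(w)
# whole cap blob (hull)
m=(g<80).astype(np.uint8);n,l,st,c=cv2.connectedComponentsWithStats(m)
for i in range(1,n):
    if 20<st[i,4]<400 : print(st[i],c[i].round(1))
# geometric check from console corners
P=np.array([[.5714,.0387],[.6024,-.1627],[.4346,-.181],[.4053,.0155]])
C=P.mean(0)
x=(P[0]+P[1]-P[2]-P[3]);x/=np.linalg.norm(x);y=np.array([-x[1],x[0]]);print("yaw",np.degrees(np.arctan2(x[1],x[0])))
for nm,q in dict(kl=(-45,55),km=(-45,0),ks=(-45,-55),stud=(35,35)).items():print(nm,(C+(x*q[0]+y*q[1])/1000).round(4))
for z,uv in((.045,(327,233)),):print(proj(s,[*(C+x*.035+y*.035),.065]),proj(s,[*(C+x*.035+y*.035),.045]))
E
```

```text
large [324.08 269.3 ] [317 262  16  16 201] [ 0.4512 -0.0241  0.048 ]
middle [348.16 265.92] [343 261  11  11  99] [ 0.4593 -0.0781  0.048 ]
small [372.34 262.54] [369 260   8   7  41] [ 0.4674 -0.1325  0.048 ]
capdisc (array([193.74725275, 255.95604396]), array([189, 251,  11,  11,  91], dtype=int32)) [0.477  0.2687 0.04  ]
(array([195.71511628, 256.09302326]), array([186, 247,  19,  19, 172], dtype=int32))
[ 38   0   8  52 156] [41.6 23. ]
[46  0  4 17 31] [47.8  8. ]
[145   0  12  35 144] [150.4  14.6]
[247   0  15  37 188] [256.   15.7]
[352   0  15  45 156] [360.7  19.1]
[365   0   3  19  34] [366.1   8. ]
[458   0  15  30 166] [466.6  10.7]
[415   7   6  14  27] [416.6  14. ]
[47 29  5 14 25] [48.5 34.6]
[153  30   6  17  29] [155.7  37. ]
[465  30   8  17  56] [468.5  37.2]
[143  36   8  29  62] [147.   51.3]
[475  38   4  12  21] [476.5  43.4]
[253  46   5  21  44] [254.9  55.6]
[467  47   5  11  21] [469.2  52.6]
[359  51   6  17  37] [362.1  60.5]
[33 53  7 11 31] [36.9 58.2]
[467  59   6  11  31] [469.5  64.3]
[444  76  56  63 211] [464.6 111.2]
[227 139  33  20 248] [244.  150.8]
[207 215   7  13  23] [211.2 222. ]
[186 247  19  19 175] [195.7 256.1]
[343 261  11  11  90] [348.2 265.8]
[370 260   6   6  33] [372.4 262.4]
[317 262  15  16 187] [324.1 269.2]
yaw 7.08488586515008
kl [ 0.452  -0.0233]
km [ 0.4588 -0.0779]
ks [ 0.4656 -0.1325]
stud [ 0.5338 -0.0333]
[329.06823873 231.80660386] [327.52816943 232.27044312]
```

Geometry is consistent, with a console yaw of about 8.5°. I'll shut the fingers and go above the small key at height.

Request:
apply_moves(deltas="0.49 1 0 0 0 0;0.49 1 0 0 0 0;0.49 1 0 0 0 0;0.49 1 0 0 0 0;0.49 1 0 0 0 0;0.49 1 0 0 0 0;0.49 1 0 0 0 0;0.49 1 0 0 0 0;0.49 1 0 0 0 0;0.49 1 0 0 0 0;0.49 1 0 0 0 0;0.49 1 0 0 0 0;0.49 1 0 0 0 0;0.49 1 0 0 0 0;0.49 1 0 0 0 0;0.49 1 0 0 0 0;0.49 1 0 0 0 0;0.49 1 0 0 0 0;0.49 1 0 0 0 0;0.49 1 0 0 0 0", fingers=0)

```text
time: 1.82
tool_pos: [0.4667, -0.1344, 0.2225]
tcp_rot: [-0.0, 0.852, -0.524, -0.0]
contact_force: [0.3, 0.4, -0.5]
gripper_width: 0.0008
```

```bash
python3 - <<'E'
from cell import get_obs,snapshot
from h import *
o=get_obs();s=snapshot("wrist");pickle.dump((s,o),open("w1.pkl","wb"))
print(o["tool_pos"],o["q"])
cv2.imwrite("pics/w1.png",s["frame"][:,:,::-1])
for n,X in dict(ks=(.4674,-.1325,.048),km=(.4593,-.0781,.048),kl=(.4512,-.0241,.048),stud=(.5332,-.0317,.065),tip=tuple(o["tool_pos"])).items():print(n,proj(s,X,o))
E
```

```text
[ 0.46667233 -0.13435235  0.22247619] [-4.22734163e-01  1.94084921e-01  1.74919549e+00  8.29571891e-05
  1.19879800e+00  6.80241133e-01]
ks [250.63625258 172.52568704]
km [205.54930137 158.09064472]
kl [161.92826264 144.47953127]
stud [194.30768371  81.76275131]
tip [252.84520614 237.85897685]
```

View pics/w1.png

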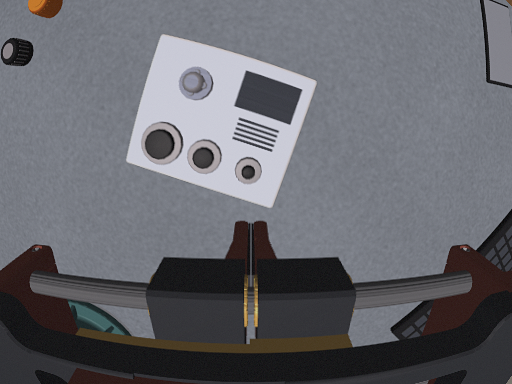

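The wrist picture shows the small key at (248,172), middle at (204,157), large at (161,144) and stud at (196,83). All are within about 3 px of the projected estimates. Next I descend over the small key.

Request:
apply_moves(deltas="0 0.15 -1 0 0 0;0 0 -1 0 0 0;0 0 -1 0 0 0;0 0 -1 0 0 0;0 0 -1 0 0 0;0 0 -1 0 0 0;0 0 -1 0 0 0;0 0 -1 0 0 0;0 0 -0.4 0 0 0;0 0 0 0 0 0;0 0 0 0 0 0")

```text
time: 2.78
tool_pos: [0.4664, -0.1326, 0.0547]
tcp_rot: [0.0, 0.852, -0.524, -0.0]
contact_force: [0.3, 0.0, 0.3]
gripper_width: -0.0001
```

Request:
apply_moves(deltas="0 0 -0.2 0 0 0;0 0 -0.2 0 0 0;0 0 -0.1 0 0 0;0 0 -0.05 0 0 0;0 0 0 0 0 0")

```text
time: 3.2
tool_pos: [0.4678, -0.1331, 0.0459]
tcp_rot: [-0.0, 0.852, -0.524, 0.002]
contact_force: [-3.7, 0.6, 23.3]
gripper_width: 0.0003
```

```bash
python3 - <<'E'
from cell import get_obs,snapshot
from h import *
o=get_obs();s=snapshot("side");print(o["tool_pos"],o["contact_force"])
cv2.imwrite("pics/s1.png",cv2.resize(s["frame"][200:340,120:300],None,fx=4,fy=4,interpolation=2)[:,:,::-1])
s=snapshot("wrist");cv2.imwrite("pics/w2.png",s["frame"][:,:,::-1])
E
```

```text
[ 0.46775756 -0.1331192   0.04590045] [-3.69674051  0.60941036 23.3191322 ]
```

View pics/s1.png

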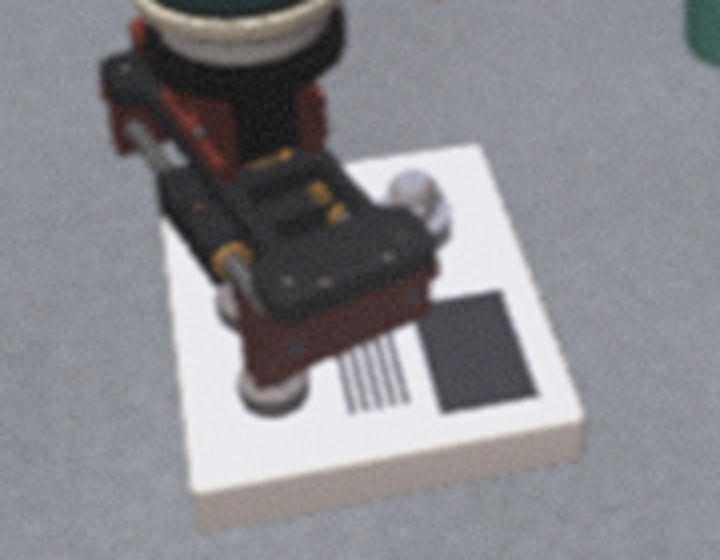

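View pics/w2.png

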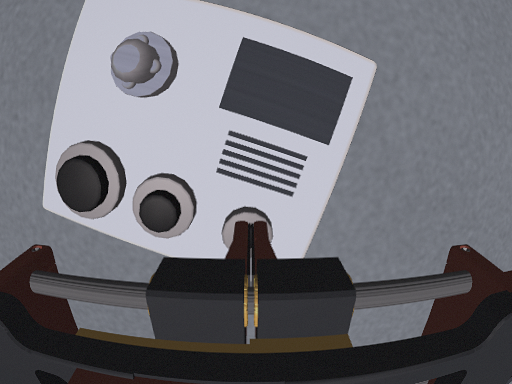

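The force is 23 N at a reading of z=0.0459, which is above the 0.042 I expected. I'll ease up slowly to see the force profile and find out what stopped it.

Request:
apply_moves(deltas="0 0 0.1 0 0 0;0 0 0 0 0 0")

```text
time: 3.47
tool_pos: [0.4677, -0.1331, 0.047]
tcp_rot: [-0.0, 0.852, -0.524, 0.002]
contact_force: [0.4, -1.0, 4.5]
gripper_width: 0.001
```

Request:
apply_moves(deltas="0 0 0.05 0 0 0;0 0 0 0 0 0")

```text
time: 3.63
tool_pos: [0.4677, -0.1331, 0.0475]
tcp_rot: [-0.0, 0.852, -0.524, 0.001]
contact_force: [0.8, -0.8, 4.4]
gripper_width: 0.0004
```

Request:
apply_moves(deltas="0 0 0.05 0 0 0;0 0 0 0 0 0")

```text
time: 3.8
tool_pos: [0.4676, -0.133, 0.0481]
tcp_rot: [-0.0, 0.852, -0.524, 0.001]
contact_force: [0.5, -1.4, 3.4]
gripper_width: 0.0006
```

Request:
apply_moves(deltas="0 0 0.1 0 0 0;0 0 0 0 0 0")

```text
time: 3.97
tool_pos: [0.4672, -0.1328, 0.0499]
tcp_rot: [-0.0, 0.852, -0.524, 0.001]
contact_force: [1.2, 0.0, 2.4]
gripper_width: 0.0004
```

Request:
apply_moves(deltas="0 0 0.1 0 0 0;0 0 0 0 0 0")

```text
time: 4.13
tool_pos: [0.4662, -0.1323, 0.0517]
tcp_rot: [-0.0, 0.852, -0.524, -0.0]
contact_force: [-0.1, -0.5, 0.8]
gripper_width: 0.0008
```

The spring profile (5 N to 1.5 N between readings of 46 and 52 mm) shows the key was pressed fully and released. It also shows that z readings sit about 4 mm high. Next the middle key, at (-8, +54) mm.

Request:
apply_moves(deltas="0 0 0.6 0 0 0;0 0 0 0 0 0;-0.1 0.68 0 0 0 0;-0.1 0.68 0 0 0 0;-0.1 0.68 0 0 0 0;-0.1 0.68 0 0 0 0;0 0 0 0 0 0;0 0 -0.4 0 0 0;0 0 -0.2 0 0 0;0 0 -0.2 0 0 0;0 0 -0.17 0 0 0;0 0 0 0 0 0;0 0 0 0 0 0")

```text
time: 5.22
tool_pos: [0.4584, -0.078, 0.0458]
tcp_rot: [-0.0, 0.851, -0.525, -0.0]
contact_force: [-6.1, 5.6, 32.8]
gripper_width: -0.0001
```

Request:
apply_moves(deltas="0 0 0.2 0 0 0;0 0 0 0 0 0")

```text
time: 5.38
tool_pos: [0.4585, -0.0783, 0.0486]
tcp_rot: [-0.0, 0.851, -0.524, -0.0]
contact_force: [-0.4, 2.6, 3.4]
gripper_width: 0.0003
```

Request:
apply_moves(deltas="0 0 0.2 0 0 0;0 0 0 0 0 0")

```text
time: 5.55
tool_pos: [0.4589, -0.0787, 0.0524]
tcp_rot: [0.0, 0.852, -0.524, 0.0]
contact_force: [0.5, 0.8, 1.9]
gripper_width: 0.0009
```

The middle key went down at 0.0458 and came back up. Now the large key.

Request:
apply_moves(deltas="0 0 0.6 0 0 0;0 0 0 0 0 0;-0.1 0.68 0 0 0 0;-0.1 0.68 0 0 0 0;-0.1 0.68 0 0 0 0;-0.1 0.68 0 0 0 0;0 0 0 0 0 0;0 0 -0.4 0 0 0;0 0 -0.2 0 0 0;0 0 -0.2 0 0 0;0 0 -0.14 0 0 0;0 0 0 0 0 0;0 0 0 0 0 0")

```text
time: 6.63
tool_pos: [0.451, -0.0243, 0.0461]
tcp_rot: [-0.0, 0.852, -0.524, 0.0]
contact_force: [-2.3, 2.2, 17.0]
gripper_width: 0.0001
```

Request:
apply_moves(deltas="0 0 0.2 0 0 0;0 0 0 0 0 0")

```text
time: 6.8
tool_pos: [0.451, -0.0243, 0.0497]
tcp_rot: [-0.0, 0.852, -0.524, 0.0]
contact_force: [0.2, 0.9, 2.8]
gripper_width: 0.0003
```

Request:
apply_moves(deltas="0 0 0.2 0 0 0;0 0 0 0 0 0")

```text
time: 6.97
tool_pos: [0.4508, -0.0242, 0.0536]
tcp_rot: [0.0, 0.852, -0.524, 0.0]
contact_force: [0.2, 0.3, -0.1]
gripper_width: 0.0009
```

All three keys are pressed and released. Now I rise, go over the stud and open the fingers to look.

Request:
apply_moves(deltas="0 0 1 0 0 0;0 0 1 0 0 0;0 0 1 0 0 0;0 0 1 0 0 0;0 0 1 0 0 0;0 0 0.55 0 0 0;0.82 -0.08 0 0 0 0;0.82 -0.08 0 0 0 0;0.82 -0.08 0 0 0 0;0.82 -0.08 0 0 0 0;0.82 -0.08 0 0 0 0")

```text
time: 7.88
tool_pos: [0.5328, -0.032, 0.1639]
tcp_rot: [0.0, 0.852, -0.524, -0.0]
contact_force: [0.4, 0.5, 0.6]
gripper_width: 0.0004
```

Request:
apply_moves(deltas="0 0 0 0 0 0;0 0 0 0 0 0;0 0 0 0 0 0;0 0 0 0 0 0;0 0 0 0 0 0;0 0 0 0 0 0", fingers=1)

```text
time: 8.38
tool_pos: [0.5317, -0.0316, 0.1644]
tcp_rot: [0.0, 0.852, -0.524, -0.0]
contact_force: [-0.6, -0.6, 0.6]
gripper_width: 0.0374
```

```bash
cat >> h.py <<'E'
def grab(tag):
    from cell import get_obs,snapshot
    o=get_obs();s=snapshot("wrist");pickle.dump((s,o),open(tag+".pkl","wb"))
    cv2.imwrite(f"pics/{tag}.png",s["frame"][:,:,::-1]);print(o["time"],o["tool_pos"],o["contact_force"],o["gripper_width"]);return s,o
E
python3 - <<'E'
from h import *
s,o=grab("wstud");print(proj(s,[*o["tool_pos"][:2],.069],o))
E
```

```text
8.3833 [ 0.53172022 -0.03160792  0.16444995] [-0.57589682 -0.62094802  0.63792598] 0.03735580326641473
[252.09686909 193.00905623]
```

View pics/wstud.png

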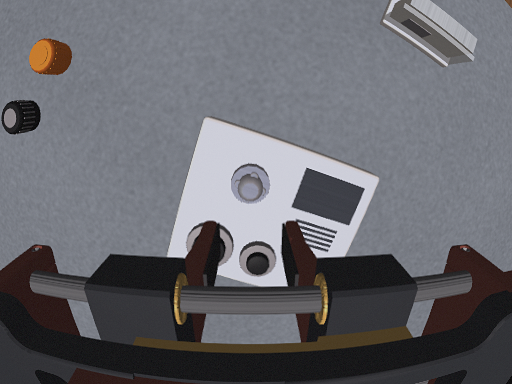

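The stud sits at about (250,187), with the collar centred near (250,183). It is almost exactly under the tool. I'll zoom in to measure it.

```bash
python3 - <<'E'
from h import *
s,o=pickle.load(open("wstud.pkl","rb"));f=s["frame"]
z=cv2.resize(f[155:215,215:285],None,fx=10,fy=10,interpolation=cv2.INTER_CUBIC)
cv2.imwrite("pics/wsz.png",z[:,:,::-1])
hsv=cv2.cvtColor(f,cv2.COLOR_RGB2HSV).astype(int)
print(f[183,225:280:3].tolist())
E
```

```text
[[203, 205, 216], [205, 206, 217], [150, 148, 166], [131, 130, 144], [149, 151, 171], [107, 103, 106], [127, 125, 131], [143, 141, 148], [146, 144, 156], [145, 143, 156], [125, 120, 125], [107, 103, 108], [81, 78, 80], [146, 148, 167], [147, 148, 168], [210, 212, 221], [205, 207, 217], [205, 206, 217], [205, 206, 217]]
```

View pics/wsz.png

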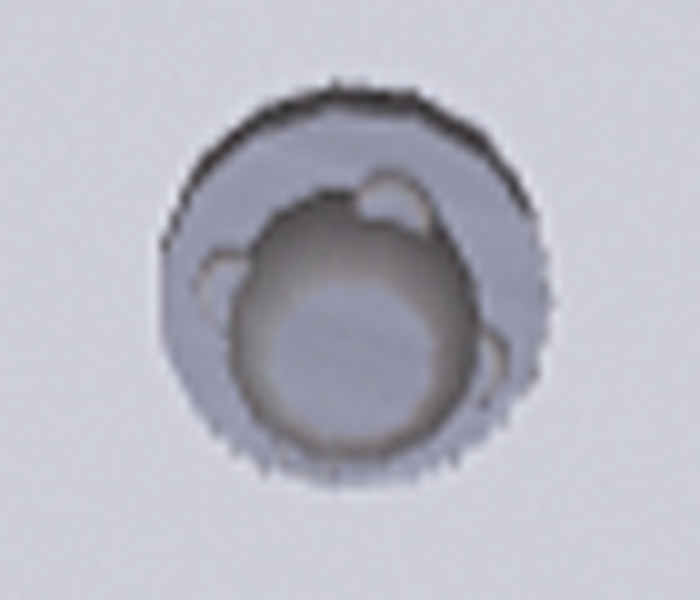

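```bash
python3 - <<'E'
from h import *
s,o=pickle.load(open("wstud.pkl","rb"))
print(onplane(s,(249.75,190.75),.069,o), onplane(s,(250.1,183.5),.049,o))
t=pickle.load(open("top0.pkl","rb"))
print("orange",onplane(t,(203.7,219.5),.04),"mouse",onplane(t,(131,245),.034))
E
```

```text
[ 0.53266235 -0.02875019  0.069     ] [ 0.53417865 -0.02830219  0.049     ]
orange [0.55959424 0.24882367 0.04      ] mouse [0.49986409 0.41298793 0.034     ]
```

Request:
apply_moves(deltas="-0.18 1 0 0 0 0;-0.18 1 0 0 0 0;-0.18 1 0 0 0 0;-0.18 1 0 0 0 0;-0.18 1 0 0 0 0;-0.18 1 0 0 0 0;-0.18 1 0 0 0 0;-0.18 1 0 0 0 0;-0.18 1 0 0 0 0;-0.18 1 0 0 0 0;-0.18 1 0 0 0 0;-0.18 1 -0.25 0 0 0;-0.18 1 -0.25 0 0 0;-0.18 1 -0.25 0 0 0;-0.18 1 -0.25 0 0 0;0 0 -0.25 0 0 0;0 0 0 0 0 0;0 0 0 0 0 0", fingers=1)

```text
time: 9.93
tool_pos: [0.4782, 0.2677, 0.1392]
tcp_rot: [0.0, 0.852, -0.524, -0.0]
contact_force: [0.1, 0.2, 0.2]
gripper_width: 0.088
```

```bash
python3 - <<'E'
from h import *
s,o=grab("wcap")
f=s["frame"];cv2.imwrite("pics/wcz.png",cv2.resize(f[155:215,215:285],None,fx=10,fy=10,interpolation=cv2.INTER_CUBIC)[:,:,::-1])
E
```

```text
9.9333 [0.47816584 0.26765012 0.13920513] [0.05443611 0.17348435 0.18329396] 0.08795424250348459
```

View pics/wcap.png

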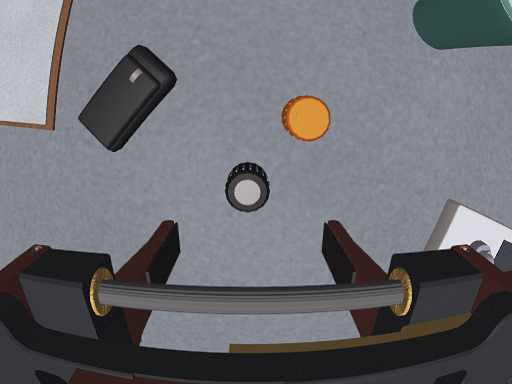

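View pics/wcz.png

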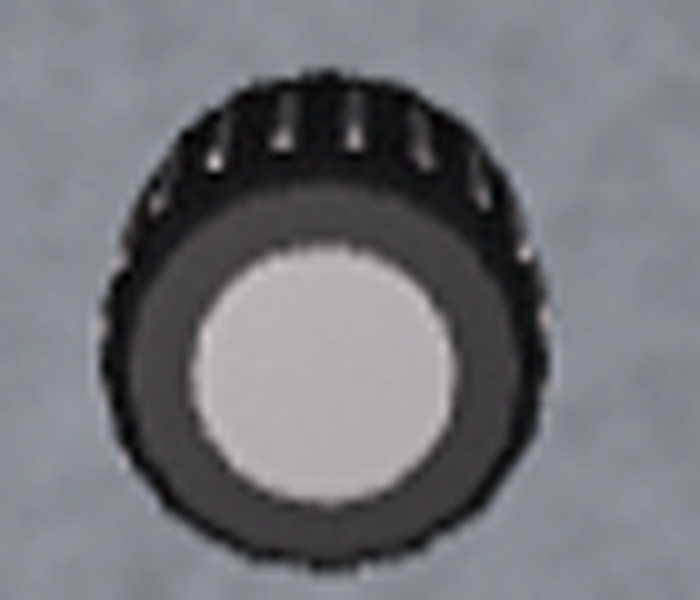

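The cap's pale disc is centred at (247,191.7), almost where the stud top was. The orange cap is at (306,118), clear of the fingers. I'll work out the offset.

```bash
python3 - <<'E'
from h import *
s,o=pickle.load(open("wcap.pkl","rb"))
X=onplane(s,(247.05,191.65),.044,o);d=X-o["tool_pos"];print(X,d/.02)
q=o["tcp_rot"];W=Rn.from_quat([q[1],q[2],q[3],q[0]]).as_matrix();print("tool frame mm",1000*W.T@d)
E
```

```text
[0.47728823 0.27225415 0.044     ] [-0.04388048  0.23020125 -4.76025642]
tool frame mm [-4.53033876 -1.38856073 95.20258216]
```

Request:
apply_moves(deltas="-0.04 0.15 -0.5 0 0 0;0 0 -1 0 0 0;0 0 -1 0 0 0;0 0 -1 0 0 0;0 0 -1 0 0 0;0 0 -1 0 0 0;0 0 -0.5 0 0 0;0 0 -0.25 0 0 0;0 0 0 0 0 0;0 0 0 0 0 0")

```text
time: 10.82
tool_pos: [0.4782, 0.2712, 0.0148]
tcp_rot: [-0.0, 0.852, -0.524, 0.0]
contact_force: [0.2, -0.6, -0.2]
gripper_width: 0.0878
```

```bash
python3 - <<'E'
from h import *
s,o=grab("wg0")
E
```

```text
10.8167 [0.47819356 0.27124855 0.01478985] [ 0.23668569 -0.60303817 -0.16612197] 0.08775252654079442
```

View pics/wg0.png

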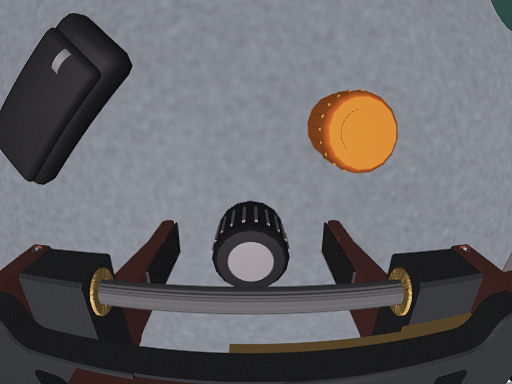

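The cap is midway between the fingers at u≈250. I'll check its alignment along tool y.

```bash
python3 - <<'E'
from h import *
s,o=pickle.load(open("wg0.pkl","rb"))
g=cv2.cvtColor(s["frame"],cv2.COLOR_RGB2GRAY);m=(g>130).astype(np.uint8)
n,l,st,c=cv2.connectedComponentsWithStats(m[235:290,220:280]);
for i in range(1,n):
    if st[i,4]>300:
        p=c[i]+[220,235];print(st[i],p)
print(proj(s,[*o["tool_pos"][:2],.044],o))
X=onplane(s,(250,262),.044,o);q=o["tcp_rot"];W=Rn.from_quat([q[1],q[2],q[3],q[0]]).as_matrix();print(1000*W.T@(X-o["tool_pos"]))
E
```

```text
[   8    7   45   39 1394] [250.30057389 261.12123386]
[253.25197719 261.76216202]
[ -1.67083491   0.1253282  -29.21010518]
```

Aligned within about 0.4 mm along tool y. I'll close the fingers.

Request:
apply_moves(deltas="0 0 0 0 0 0;0 0 0 0 0 0;0 0 0 0 0 0;0 0 0 0 0 0;0 0 0 0 0 0;0 0 0 0 0 0;0 0 0 0 0 0;0 0 0 0 0 0;0 0 0 0 0 0;0 0 0 0 0 0", fingers=0)

```text
time: 11.7
tool_pos: [0.4777, 0.2713, 0.0144]
tcp_rot: [-0.0, 0.852, -0.524, -0.0]
contact_force: [-1.0, -0.5, 0.9]
gripper_width: 0.0416
```

Request:
apply_moves(deltas="0 0 0.5 0 0 0;0 0 1 0 0 0;0 0 1 0 0 0;0 0 1 0 0 0;0 0 1 0 0 0;0 0 1 0 0 0;0 0 0 0 0 0;0 0 0 0 0 0")

```text
time: 12.37
tool_pos: [0.4786, 0.2716, 0.1258]
tcp_rot: [-0.001, 0.852, -0.524, 0.001]
contact_force: [0.7, -0.3, 0.5]
gripper_width: 0.0417
```

```bash
python3 - <<'E'
from h import *
s,o=grab("wg1")
g=cv2.cvtColor(s["frame"],cv2.COLOR_RGB2GRAY);m=(g>130).astype(np.uint8)
n,l,st,c=cv2.connectedComponentsWithStats(m[235:290,220:280]);
for i in range(1,n):
    if st[i,4]>300: print(st[i],c[i]+[220,235])
E
```

```text
12.3667 [0.47861428 0.27163872 0.12580957] [ 0.71582154 -0.27264685  0.49030025] 0.04170739375218887
[   8    7   46   39 1414] [250.40028289 260.91371994]
```

View pics/wg1.png

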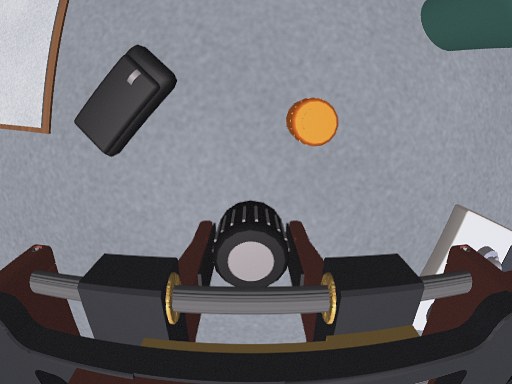

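The cap is held, at opening 41.7 mm with its disc still at (250.4,261). Comparing the in-hand and stud pixels in the same camera gives a target of about (0.5334,-0.0308), and the top camera agrees. I'll travel there.

Request:
apply_moves(deltas="0.18 -1 0 0 0 0;0.18 -1 0 0 0 0;0.18 -1 0 0 0 0;0.18 -1 0 0 0 0;0.18 -1 0 0 0 0;0.18 -1 0 0 0 0;0.18 -1 0 0 0 0;0.18 -1 0 0 0 0;0.18 -1 0 0 0 0;0.18 -1 0 0 0 0;0.18 -1 0 0 0 0;0.18 -1 0 0 0 0;0.18 -1 0 0 0 0;0.18 -1 0 0 0 0;0.18 -1 0 0 0 0;0.04 -0.12 0 0 0 0;0 0 0 0 0 0;0 0 0 0 0 0;0 0 0 0 0 0")

```text
time: 14.0
tool_pos: [0.5317, -0.0301, 0.1238]
tcp_rot: [0.0, 0.852, -0.524, -0.001]
contact_force: [-0.6, 0.6, -0.7]
gripper_width: 0.0413
```

```bash
python3 - <<'E'
from h import *
from cell import snapshot
s,o=grab("wp0")
for n in("top","side"):
    t=snapshot(n);pickle.dump(t,open(n+"p.pkl","wb"));f=t["frame"]
    c=f[170:300,260:420] if n=="top" else f[190:330,130:300]
    cv2.imwrite(f"pics/{n}p.png",cv2.resize(c,None,fx=4,fy=4,interpolation=2)[:,:,::-1])
E
```

```text
14.0 [ 0.53166022 -0.03007219  0.12377312] [-0.61826209  0.56187756 -0.65189651] 0.04132209032782209
```

View pics/sidep.png

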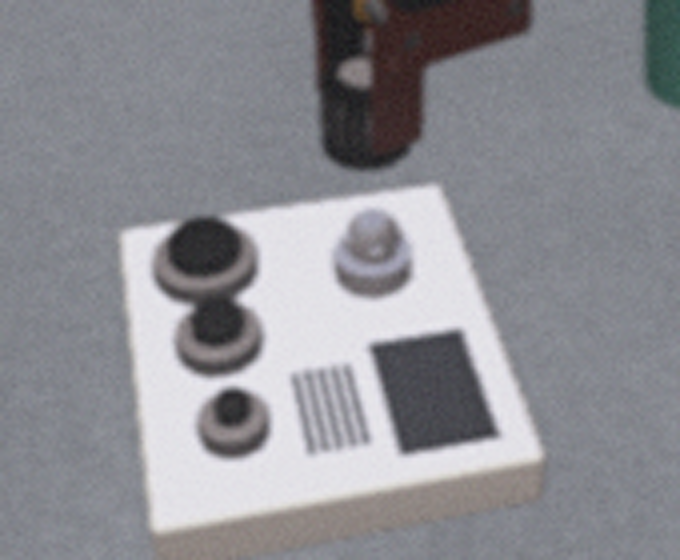

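View pics/wp0.png

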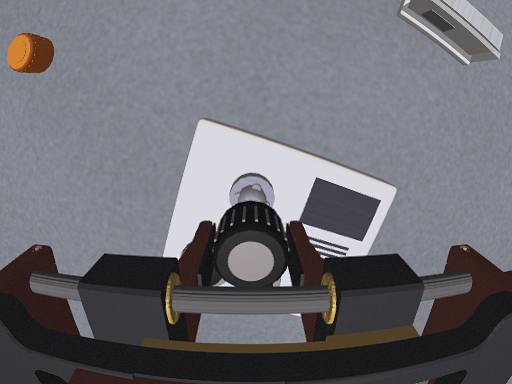

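The side view shows the cap's lower edge centred at about crop u 367, above the stud collar at about 373. I'll compare that with the vertical projection and re-read the pose.

Request:
apply_moves(deltas="0 0 0 0 0 0;0 0 0 0 0 0")

```text
time: 14.32
tool_pos: [0.5325, -0.0306, 0.1245]
tcp_rot: [-0.0, 0.852, -0.524, -0.0]
contact_force: [0.7, -1.1, 0.1]
gripper_width: 0.0416
```

```bash
python3 - <<'E'
from h import *
from cell import get_obs,snapshot
print(get_obs()["tool_pos"])
t=snapshot("side");print(get_obs()["tool_pos"]);t2=snapshot("side");print(get_obs()["tool_pos"])
f=t["frame"];pickle.dump(t,open("sidep.pkl","wb"))
for z in(.03,.045,.065,.11,.15):print(z,proj(t,[.5334,-.031,z]))
print(proj(t,[.5344,-.031,.045])-proj(t,[.5334,-.031,.045]))
cv2.imwrite("pics/sidep2.png",cv2.resize(f[200:270,200:250],None,fx=10,fy=8,interpolation=cv2.INTER_CUBIC)[:,:,::-1])
E
```

```text
[ 0.53247411 -0.03061149  0.12450029]
[ 0.53253316 -0.03074562  0.12450743]
[ 0.53256351 -0.0308316   0.1245106 ]
0.03 [223.16827468 257.90462062]
0.045 [223.05373905 252.05728347]
0.065 [222.8974056  244.07606054]
0.11 [222.52968693 225.30308097]
0.15 [222.18286401 207.59688339]
[ 0.5097046  -0.02853664]
```

View pics/sidep2.png

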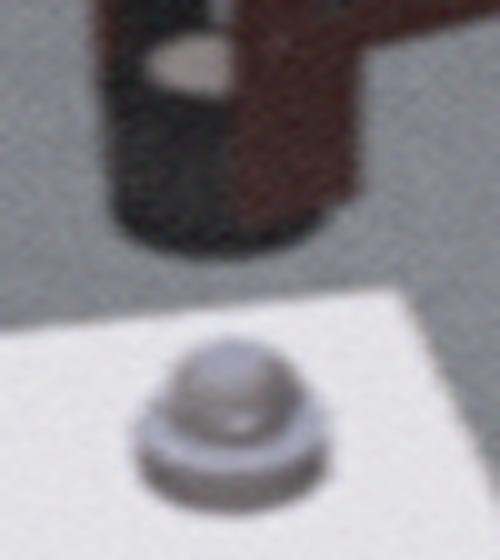

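Request:
apply_moves(deltas="0.03 0 -0.7 0 0 0;0 0 -0.7 0 0 0;0 0 -0.7 0 0 0;0 0 0 0 0 0;0 0 0 0 0 0;0 0 0 0 0 0;0 0 0 0 0 0")

```text
time: 15.0
tool_pos: [0.5338, -0.0312, 0.0833]
tcp_rot: [-0.0, 0.852, -0.524, 0.001]
contact_force: [-0.1, 0.2, -0.5]
gripper_width: 0.0411
```

```bash
python3 - <<'E'
from h import *
from cell import get_obs,snapshot
s,o=grab("wp2")
t=snapshot("side");f=t["frame"]
cv2.imwrite("pics/sidep3.png",cv2.resize(f[200:270,200:250],None,fx=10,fy=8,interpolation=cv2.INTER_CUBIC)[:,:,::-1])
cv2.imwrite("pics/wp2z.png",cv2.resize(s["frame"][160:300,180:320],None,fx=4,fy=4,interpolation=cv2.INTER_CUBIC)[:,:,::-1])
E
```

```text
15.0 [ 0.53384739 -0.0312467   0.08328499] [-0.09726469  0.20104141 -0.50085489] 0.04109516912939134
```

View pics/sidep3.png

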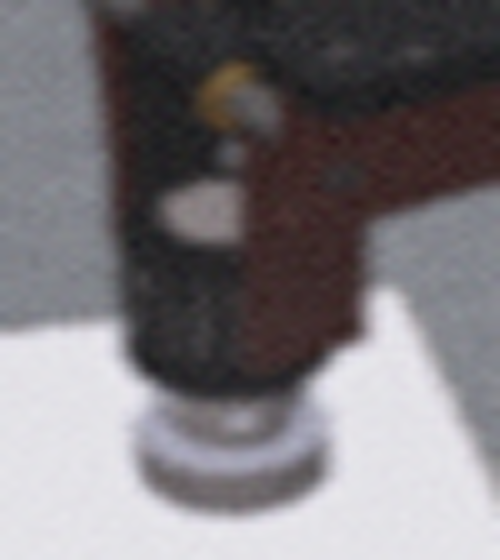

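View pics/wp2z.png

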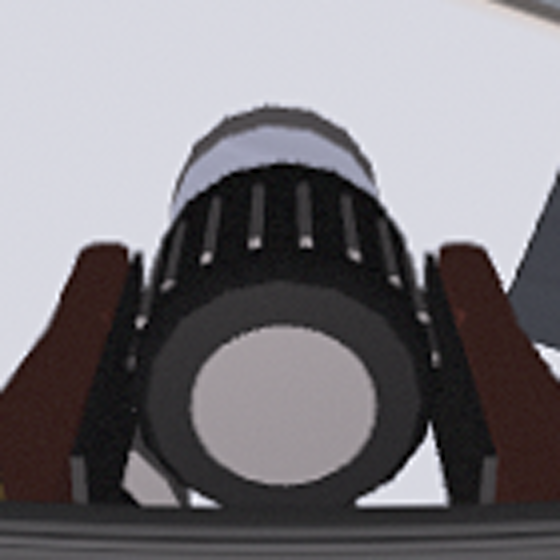

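The side view shows the cap rim centred at about u 231 against the collar at 232. In the wrist crop the collar centre at u 276 suggests the stud is about 1 mm towards -tool x. I'll nudge and lower over the stud, watching the force.

Request:
apply_moves(deltas="-0.02 0.04 -0.1 0 0 0;0 0 -0.15 0 0 0;0 0 -0.15 0 0 0;0 0 -0.1 0 0 0;0 0 0 0 0 0")

```text
time: 15.52
tool_pos: [0.5323, -0.0302, 0.0718]
tcp_rot: [0.0, 0.852, -0.524, -0.001]
contact_force: [0.5, -0.2, -0.4]
gripper_width: 0.0415
```

Request:
apply_moves(deltas="0 0 -0.05 0 0 0;0 0 -0.05 0 0 0;0 0 0 0 0 0")

```text
time: 15.77
tool_pos: [0.5328, -0.0304, 0.0702]
tcp_rot: [-0.0, 0.852, -0.524, -0.0]
contact_force: [0.2, 0.0, -0.6]
gripper_width: 0.0415
```

It slid over the stud with no side force. Now I press through the click.

Request:
apply_moves(deltas="0 0 -0.1 0 0 0;0 0 0 0 0 0")

```text
time: 15.93
tool_pos: [0.5336, -0.0302, 0.0688]
tcp_rot: [-0.001, 0.852, -0.524, 0.001]
contact_force: [0.8, 1.7, 3.5]
gripper_width: 0.0414
```

Request:
apply_moves(deltas="0 0 -0.1 0 0 0;0 0 0 0 0 0")

```text
time: 16.1
tool_pos: [0.5336, -0.0302, 0.067]
tcp_rot: [-0.001, 0.852, -0.524, 0.001]
contact_force: [0.7, 1.2, 3.8]
gripper_width: 0.0415
```

Request:
apply_moves(deltas="0 0 -0.1 0 0 0;0 0 0 0 0 0")

```text
time: 16.27
tool_pos: [0.5334, -0.0301, 0.0645]
tcp_rot: [-0.0, 0.852, -0.524, 0.0]
contact_force: [1.8, 1.7, -1.9]
gripper_width: 0.0418
```

Request:
apply_moves(deltas="0 0 -0.1 0 0 0;0 0 0 0 0 0")

```text
time: 16.43
tool_pos: [0.5329, -0.0302, 0.0617]
tcp_rot: [-0.0, 0.852, -0.524, 0.0]
contact_force: [4.4, 0.9, -10.1]
gripper_width: 0.0414
```

The force rose and then went negative, so it clicked. I continue to the seat.

Request:
apply_moves(deltas="0 0 -0.1 0 0 0;0 0 0 0 0 0")

```text
time: 16.6
tool_pos: [0.5322, -0.0304, 0.0599]
tcp_rot: [0.0, 0.852, -0.524, -0.001]
contact_force: [2.1, 0.6, -2.0]
gripper_width: 0.0415
```

Request:
apply_moves(deltas="0 0 -0.1 0 0 0;0 0 0 0 0 0")

```text
time: 16.77
tool_pos: [0.5323, -0.0304, 0.0594]
tcp_rot: [0.0, 0.852, -0.524, -0.0]
contact_force: [-1.8, 0.4, 10.2]
gripper_width: 0.0414
```

Request:
apply_moves(deltas="0 0 -0.05 0 0 0;0 0 0 0 0 0")

```text
time: 16.93
tool_pos: [0.5323, -0.0304, 0.0593]
tcp_rot: [0.0, 0.852, -0.524, -0.0]
contact_force: [-5.0, 0.4, 20.0]
gripper_width: 0.0414
```

It is seated, and pressing at 20 N. I'll hold, then check drift and take pictures.

Request:
apply_moves(deltas="0 0 0 0 0 0;0 0 0 0 0 0;0 0 0 0 0 0;0 0 0 0 0 0;0 0 0 0 0 0;0 0 0 0 0 0;0 0 0 0 0 0;0 0 0 0 0 0;0 0 0 0 0 0;0 0 0 0 0 0;0 0 0 0 0 0;0 0 0 0 0 0")

```text
time: 17.93
tool_pos: [0.5324, -0.0305, 0.0593]
tcp_rot: [0.0, 0.852, -0.524, 0.0]
contact_force: [-4.3, 1.4, 19.8]
gripper_width: 0.0415
```

```bash
python3 - <<'E'
from h import *
from cell import get_obs,snapshot
s,o=grab("wend")
t=snapshot("side");f=t["frame"]
cv2.imwrite("pics/send.png",cv2.resize(f[190:340,110:310],None,fx=4,fy=4,interpolation=cv2.INTER_CUBIC)[:,:,::-1])
cv2.imwrite("pics/topend.png",snapshot("top")["frame"][:,:,::-1])
print(get_obs()["contact_force"])
E
```

```text
17.9333 [ 0.53238012 -0.0304652   0.05934929] [-4.25992939  1.35216325 19.8272958 ] 0.041457541098444996
[-4.77763901  0.12153675 20.09304097]
```

View pics/send.png

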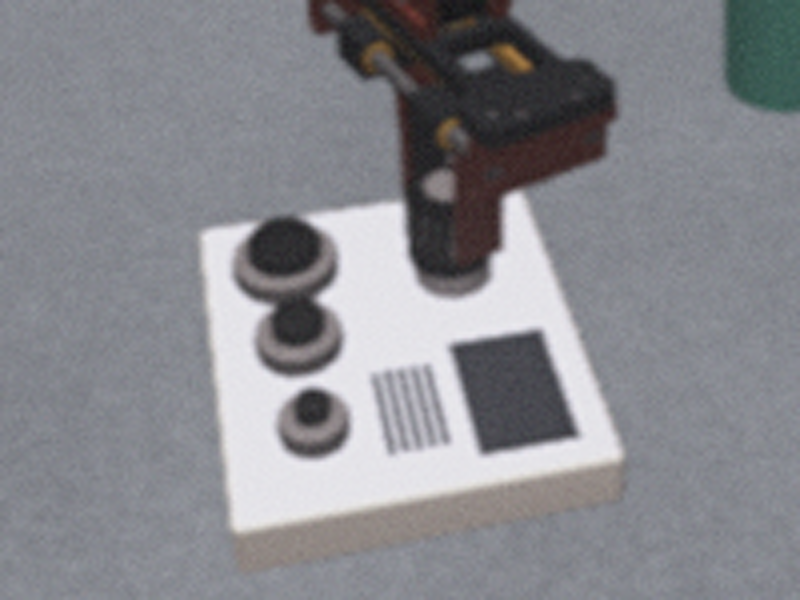

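View pics/wend.png

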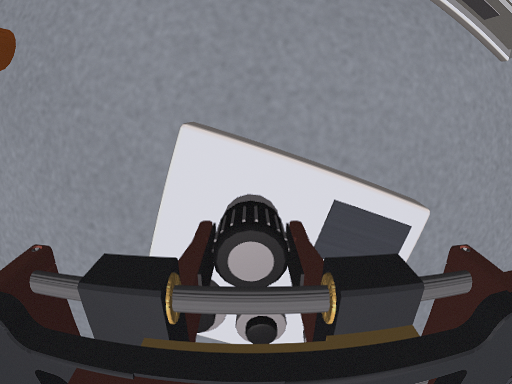

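View pics/topend.png

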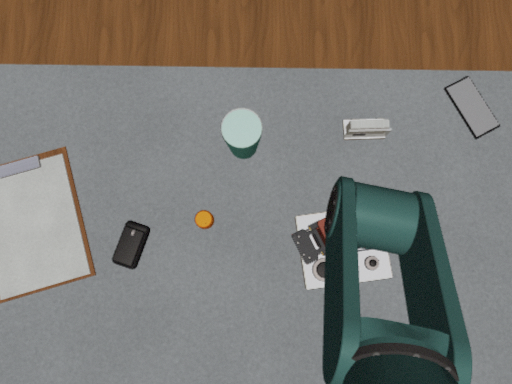

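The side crop shows the cap sitting on the collar at about (450,275) and all three keys up. In the wrist view the cap disc is still at (250,261), so it has not slipped. In the top view the tumbler, mouse and card stand are where they were. The push is steady at 20 N, so I'm handing in.

```bash
python3 - <<'E'
from cell import get_obs,job_done
print(job_done())
o=get_obs();print(o["time"],o["tool_pos"],o["contact_force"],o["gripper_width"])
E
```

```text
the job is handed in; nothing more can be done
None
the job is handed in; nothing more can be done
```

I pressed the small, middle and large keys one at a time, in that order. Each went fully down and came back up. Then I gripped the black cap and pressed it onto the stud, and handed in at about 18 s with the gripper still holding it down.

- **Cap:** Stepping down, the force rose to about 4 N, fell to −10 N at the click, and rose again at the seat. I did not catch the 10–20 N peak the description gives, because readings were only taken between steps. The push then held at about 20 N for over a second. The cap did not slip in the fingers, with the opening steady at 41.4 mm.
- **Keys and bystanders:** The last pictures show all three keys up, and the tumbler, mouse and card stand where they started.
- **Disagreements:**
  - The tool's z reading was about 4 mm higher than the heights given for the keys. I allowed for this when gripping and seating the cap.
  - The wrist camera sat about 2–3 mm off the top camera sideways, so I corrected the final alignment by comparing the views.
  - The small and middle keys took 23 and 33 N at their stops, more than I intended but well under the 120 N wrist limit.
- **Not checked:** After the hand-in I could take no further reading, and no verdict is reported.

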